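# Turn the first divider of a ring binder and open its rings for filing

### The job

Get the open ring binder ready for filing sheets behind its first divider. Push the box of staples that was left on the empty front cover off the binder so that it lies flat on the bare worktop, then turn the top divider board by its tab over the rings until it lies down on that cover, and only then press the lever at the near end of the rings down until the rings snap open and stay open. Use the outside of the fingers only: take nothing between the fingers, slide the box without lifting or tipping it, and leave everything else on the worktop where it is.

Things in the scene. Friction and masses are not known exactly. Their poses are not given: they have to be found in the camera images.
- binder: Grey A5 ring binder lying open, fixed on the worktop, 270 mm along its spine, 376 mm across. Origin on the worktop under the middle of the spine; x along the spine away from the robot, y towards the empty front cover (robot's left), z up. Covers 4 mm thick.
- front_cover (a point): Middle of the upper face of the empty front cover, at binder x = 0, y = 109, z = 4 mm; that cover is the part y = 30 to 188 mm, x = -135 to 135 mm.
- ring_axis (a point): Point at the middle of the axis of the three steel rings, at binder x = 12, y = 0, z = 36 mm; the axis runs along binder x. Rings of 24 mm radius and 4 mm wire at x = -58, 12 and 82 mm (top at z = 62 mm, widest at y = +-26 mm); when opened each half leans out 0.3 rad.
- sheets (a point): Middle of the upper face of the fixed block of filed sheets under the top board, at binder x = 12, y = -82, z = 34.5 mm; the block spans x = -92 to 116, y = -15 to -149 mm. Two lower, fixed divider boards in it have tabs of the same shape, 44 mm long, at x = 15 (25 mm high) and x = 85 mm (15 mm high), also reaching y = -168 mm.
- divider (a joint): Angle of the top divider board about the ring axis. 0: level on the sheets; it grows as the free edge goes up and over towards the front cover; pi/2 upright; 3.32 is the end, sloping down on the front cover. It turns easily, weighs about 70 g and falls to the side it leans to, but may stand by friction within 15 degrees of upright.
- divider_tab (a point): Middle of the outer edge of the top board's tab, the tab nearest the robot and the topmost: at the start at binder x = -55, y = -168, z = 36 mm. Stiff brown board 2.5 mm thick, 210 mm along the spine, 14 to 154 mm from the ring axis; tab 44 mm along the spine. 30 mm are free below the tab, down to the cover; the sheets end 19 mm inside its edge.
- ring_lever (a joint): Angle of the opening lever: 0 rings shut (it stands up at 55 degrees), 0.6 rings fully open. Pressed down from above it turns outwards, away from the rings, against a spring of up to about 8 N; past half way (0.3) it snaps to 0.6 by itself and stays. Pivot at binder x = -100, y = 0, z = 10 mm.
- lever_tip (a point): Top of the lever's rounded tip, a 22 mm wide steel cross bar 30 mm from the pivot, at the near (robot) end of the spine: at the start at binder x = -117, y = 0, z = 38 mm; when open about x = -127, z = 22 mm.
- staple_box: Cardboard box of staples, 41 x 74 x 27 mm (its x, y, z), about 190 g, standing on the empty front cover of the binder. Origin at the centre of its underside.
- small_staple_box: Bystander: smaller box of staples, 37 x 62 x 31 mm, on the worktop behind the binder. Origin at the centre of its underside.
- eraser: Bystander: eraser in a grey sleeve, 23 x 52 x 13 mm, on the worktop to the right. Origin at the centre of its underside.
- marker: Bystander: black capped marker, 16 x 125 x 18 mm, lying well to the left of the binder. Origin at the centre of its underside.
- binder_clip: Bystander: black binder clip, 41 x 51 x 21 mm, in front of the binder, to the right. Origin at the centre of its underside.
- stamp: Bystander: wooden rubber stamp, 28 x 58 x 73 mm, standing behind the binder. Origin at the centre of its underside.
- glue_stick: Bystander: glue stick with a dark cap, 28 x 95 x 28 mm, lying on the right. Origin at the centre of its underside.
Mind the look-alikes: they are no part of the job. Leave any green look-alike of the staple_box alone.

How it is judged:
On the way, in this order (a step that is already met when the one before it is completed fails the run):
1. the box of staples lies flat on the worktop beside the binder, and the board is not yet turned (height (world z) of staple_box below 0.0025 m and angle between staple_box's own z axis and vertical below 0.04 rad and value of joint divider below 1 rad), for 0.2 s.
2. the top divider board lies on the front cover, the rings still shut (value of joint divider above 3.24 rad and value of joint ring_lever below 0.2 rad), for 0.2 s.
3. the lever is down and the rings are open (value of joint ring_lever above 0.54 rad), for 0.2 s.
At the end, for the whole second after the job is handed in: The divider board lies on the front cover (joint over 3.24 rad of 3.32), the lever is down (over 0.54 of 0.6 rad) with the rings open, and the box of staples is at rest flat on the worktop (underside within 2.5 mm of it, tilt under 0.04 rad) (value of joint divider above 3.24 rad and value of joint ring_lever above 0.54 rad and height (world z) of staple_box between -0.01 and 0.0025 m and angle between staple_box's own z axis and vertical below 0.04 rad and linear speed of staple_box below 0.02 m/s); the robot touches nothing.
It fails at once if the rings are opened before the board has been turned over (a board half-way comes off open rings) (value of joint ring_lever above 0.3 rad and value of joint divider below 3.1 rad).
It fails at once if the box of staples is lifted (underside over 20 mm up) or tipped over (height (world z) of staple_box above 0.02 m or angle between staple_box's own z axis and vertical above 0.5 rad).
It fails at once if the box, the board or the lever is taken between the fingers (the point between the finger pads lies inside it) ((x of the grasp point in the frame of staple_box between -0.018 and 0.018 m and y of the grasp point in the frame of staple_box between -0.035 and 0.035 m and z of the grasp point in the frame of staple_box between -0.01 and 0.032 m) or (x of the grasp point in the frame of divider between -0.092 and 0.116 m and y of the grasp point in the frame of divider between -0.168 and -0.014 m and z of the grasp point in the frame of divider between -0.003 and 0.003 m) or distance between the grasp point and lever_tip below 0.006 m).
It fails at once if something else on the worktop is moved more than 15 mm (distance of any of small_staple_box, eraser, marker, binder_clip, stamp, glue_stick from where it was at the start of the episode above 0.015 m).
It also fails if it takes over 61 s, if anything falls off the work surface, if the arm or the gripper's body presses on something with over 40 N, if the wrist force passes 120 N, or if a joint passes its speed limit or range.

### The arm

A 6-joint arm with a two-finger parallel gripper is mounted at the origin on a cart in front of the work surface, level with it; the furniture and walls round the work are solid. World frame = base frame: x ahead of the robot, y to its left, z up, the work surface at z = 0. Lengths are in m, angles in rad, forces in N, time in s.
With the tool pointing down it reaches from about 0.225 to 0.875 m from the base axis. Payload 3.4 kg.
Tool frame: the origin (TCP) lies between the finger pads; the fingertips stand 25 mm ahead of it and the grasp point (between the pads) lies 6 mm ahead of it; z points along the fingers, y is the line along which they close (so a half turn about z gives the same grasp; the last joint's range is limited). The gripper opens to 85 mm and grips with 20 to 120 N. Pads are 22 mm wide; open, the fingers measure 114 mm over their backs; the gripper's body (76 mm by 85 mm) begins 54 mm behind the grasp point. The pads swing forward as they close: fully open they stand 13 mm farther back than shut.
Start: joints at [-0.121, 0.276, 1.505, -0, 1.361, -0.121], TCP at [0.575, -0, 0.256] pointing down, gripper open.
Joint ranges: [-2.89, 2.89], [-0.75, 2.08], [0.22, 2.7], [-1.18, 4.32], [0.11, 2.71], [-2.7, 2.7]. Speed limits (rad/s): [2.57, 2.57, 3.14, 3.14, 3.14, 3.14].

### API

Orientations are given as a unit quaternion [x, y, z, w].
In Python, from bench import manip gives the robot as it stands.
- The arm moves only by the tool play_rows, never from a script. Its argument "moves" is a list that holds one entry, the list of rows, each a list of 4 numbers: the shift along the tool's x, y, z in cm, then the turn about the tool's z in degrees. A call has 1 to 10 rows; each row shifts and turns the commanded pose from where the row before left it, along the tool's axes as they then stand; what a row does not reach is not made up. A row lasts 1/12 s, in which the tool goes at most 41.7 mm and 7.16 degrees, less where a joint would pass 70% of its speed; a pose out of reach is approached as far as the arm can. A call with a gripper value outside its range is refused whole. "fingers" is the closure, from -1 (fully open) to 1 (shut), so that 0 is half open, set as the call begins (left out, the last holds). The fingers move at their own pace and stop on an object; "squeeze" is the grip in N (left out, the last holds). Time passes only in rows, so rows that do not move let the fingers close. It gives the time, the measured TCP pose, the force, the opening and the grip force at its end, in the units of the state.
- manip.sense(): the state, without advancing time (a new reading comes with each control period).
- manip.grab_frame(name): name is "scene" or "side" or "wrist"; returns (picture, depth): 420x560x3 uint8, red, green, blue; 420x560 float32, m along the optical axis (not along the pixel's ray), 0 where there is no reading.
- manip.get_calibration(name): a dict with "fovy" (degrees; the focal length in pixels is half the picture's height over the tangent of half this angle, whatever the lens; pixels are square), "cx", "cy" (the principal point, pixels), "rvec" (rotation vector, rad) and "tvec" (3), from world to camera coordinates, as OpenCV has them. Camera axes: x right, y down, z forward; pixel columns grow to the right and rows downward; lengths in m; the calibration is good to about 2 mm. A picture is of the moment at which its call begins: read the wrist's pose just before it. get_calibration takes no time and is no camera call; for the wrist camera it gives the pose at the moment of the call.
- manip.close_job(): hands the job in; it is judged then, once.
The state is a dict: "t": time; "joint_positions": joint angles; "joint_velocities": joint speeds; "joint_torque": joint torques, N m; "eef_pos": TCP position; "tool_rot": TCP orientation; "ft_force": force on the tool from outside, world axes, zero at the start; "moment": the same for the moment, N m; "opening": opening from 0.0 (shut) to 1.0 (fully open); "grasp_force": force on a finger pad.
Only numpy, scipy, OpenCV 4.12 (cv2) and the standard library are available. Lean on these libraries where they do the work, as an engineer would, in place of code of your own. Each camera call takes 0.05 s, during which the arm holds its last target. There are 200 camera calls.

## Working session

There is one attempt and no reset: what is moved stays moved. The work goes in short steps, Python scripts to look and compute and a tool call to move; the robot and the scene stay as the last step left them, time stands still between calls to the robot, and variables do not carry over. Pictures are saved under pics/ and viewed, at most 10 in all, crops included, and the job is handed in when it is done.

Besides the shell and the picture viewer there is one more tool, called after "Request:" in YAML: its name, and indented under it one key for each argument. play_rows: Moves the arm, as the interface text tells. Its arguments: {"type":"object","properties":{"moves":{"type":"array","items":{"type":"array","items":{"type":"array","items":{"type":"number"}}}},"fingers":{"type":"number"},"squeeze":{"type":"number"}},"required":["moves"]}

```bash
mkdir -p pics
cat > h.py <<'E'
import numpy as np,cv2
from bench import manip
def grab(n):
    c=manip.get_calibration(n); p,d=manip.grab_frame(n); return p,d,c
def pts(d,c):
    H,W=d.shape; f=H/2/np.tan(np.radians(c['fovy'])/2)
    v,u=np.mgrid[0:H,0:W]; P=np.stack([(u-c['cx'])*d/f,(v-c['cy'])*d/f,d],-1)
    R=cv2.Rodrigues(np.array(c['rvec'],float))[0]
    return (P-np.array(c['tvec']).ravel())@R
def save(n,p): cv2.imwrite('pics/'+n,p[...,::-1])
E
python3 - <<'E'
from h import *
print(manip.sense())
for n in('scene','side'):
    p,d,c=grab(n); save(n+'.png',p); np.savez(n,p=p,X=pts(d,c),d=d); print(n,c)
a=cv2.imread('pics/scene.png');
E
```

```text
{'t': 0.0, 'joint_positions': array([-1.21007722e-01,  2.76649662e-01,  1.50617237e+00, -2.06909428e-05,
        1.36069342e+00, -1.20997878e-01]), 'joint_velocities': array([-0.00165582, -0.00070006,  0.00098441, -0.00037656,  0.00121103,
       -0.00155294]), 'joint_torque': array([ 6.20495921e-04, -4.16768074e+01, -2.45808578e+01, -1.52056768e-04,
        1.11346930e-02,  1.69860516e-05]), 'eef_pos': array([5.74505688e-01, 4.33591470e-05, 2.55392860e-01]), 'tool_rot': array([ 7.07108402e-01,  7.07104506e-01, -6.00746241e-04, -7.50661784e-04]), 'ft_force': array([0.3047443 , 0.63126264, 0.20457289]), 'moment': array([-0.02486552,  0.03744847,  0.01983765]), 'grasp_force': 0.0, 'opening': 1.0016168872739752}
scene {'fovy': 47.515169658506366, 'cx': 269.73317762442446, 'cy': 211.9140000530403, 'rvec': array([ 2.18494464, -0.61970543,  0.27557364]), 'tvec': array([-0.47320255,  0.27447544,  1.09627287])}
side {'fovy': 56.98150603568492, 'cx': 275.76035646068374, 'cy': 217.04952212113167, 'rvec': array([ 0.75945071, -2.56767016,  1.11485636]), 'tvec': array([0.50405415, 0.22287714, 0.95456004])}
```

View pics/scene.png

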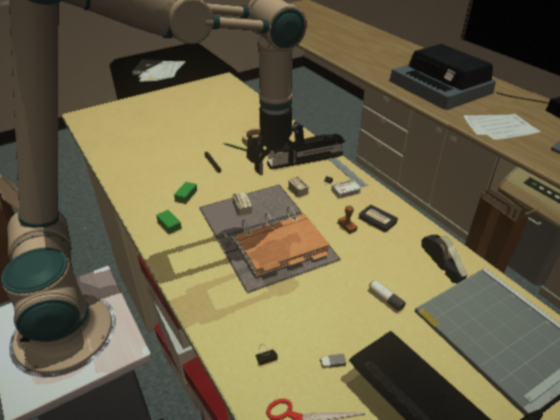

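View pics/side.png

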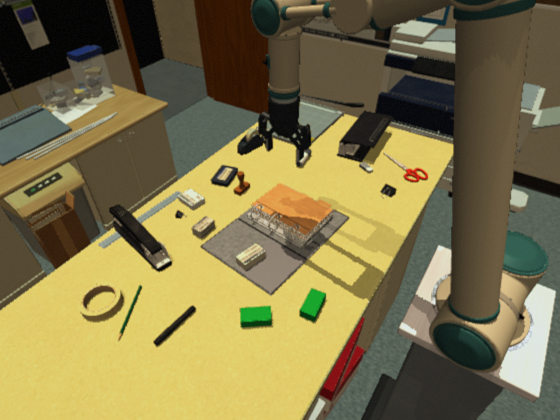

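The scene view shows the binder around (270,235), with the whitish staple box on its cover at (243,202). The small staple box is at (298,186), behind the binder and off it. Two green look-alikes sit at (185,192) and (169,221). In the side view the target box is at (250,254). It is the only whitish box on the grey cover, so it fits the description.

```bash
cat > ortho.py <<'E'
from h import *
def ortho(p,X,x0=.25,x1=.85,y0=-.35,y1=.35,s=1000):
    W=int((y1-y0)*s);H=int((x1-x0)*s)
    im=np.zeros((H,W,3),np.uint8);z=np.full((H,W),-1.)
    m=(X[...,2]<.1)&(X[...,2]>-.02)
    Y=X[m];C=p[m]; o=np.argsort(Y[:,2])
    for q,c in zip(Y[o],C[o]):
        r=int((x1-q[0])*s);k=int((y1-q[1])*s)
        if 1<=r<H-1 and 1<=k<W-1: im[r-1:r+2,k-1:k+2]=c; z[r-1:r+2,k-1:k+2]=q[2]
    return im,z
E
python3 - <<'E'
from ortho import *
a=[]
for n in('scene','side'):
    f=np.load(n+'.npz'); p,X=f['p'],f['X']
    im,z=ortho(p,X); a.append((im,z))
    for u,v in ([(243,202),(298,186),(185,192),(270,240)] if n=='scene' else [(250,254),(203,226),(300,200)]): print(n,u,v,X[v,u].round(3))
im=np.where((a[1][1]>=a[0][1])[...,None],a[1][0],a[0][0])
for i in range(0,700,100): cv2.putText(im,f'{.35-i/1000:.2f}',(i,12),0,.4,(255,0,0),1); cv2.line(im,(i,0),(i,5),(255,0,0))
for i in range(0,600,100): cv2.putText(im,f'{.85-i/1000:.2f}',(0,i+4),0,.4,(255,0,0),1)
save('ortho.png',im)
E
```

```text
scene 243 202 [0.562 0.164 0.034]
scene 298 186 [0.744 0.145 0.032]
scene 185 192 [0.438 0.307 0.03 ]
scene 270 240 [ 0.54  -0.024  0.039]
side 250 254 [0.564 0.186 0.032]
side 203 226 [0.746 0.17  0.03 ]
side 300 200 [ 0.562 -0.075  0.038]
```

View pics/ortho.png

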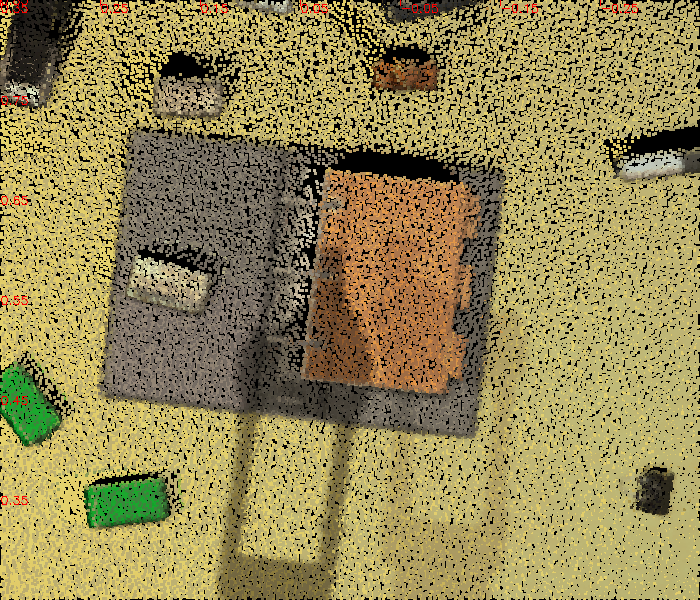

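The rectified map shows the binder corners at about (133,127), (503,170), (473,437) and (102,397). The box is at about (170,280) and the tab nearest the robot at about (455,355). The green look-alikes at (30,405) and (127,503) are off the binder, clear of a push along binder +y. Next I fit the poses and confirm the box in a crop.

Run:
```python
from ortho import *
S=np.load('side.npz');C=np.load('scene.npz')
for n,f in(('scene',C),('side',S)):
    p,X=f['p'].astype(int),f['X']
    hsv=cv2.cvtColor(f['p'],cv2.COLOR_RGB2HSV)
    roi=(X[...,0]>.38)&(X[...,0]<.74)&(X[...,1]>-.2)&(X[...,1]<.30)
    g=roi&(((hsv[...,1]<80)&(X[...,2]<.012)&(X[...,2]>-.002)))
    g=cv2.morphologyEx(g.astype(np.uint8),cv2.MORPH_OPEN,np.ones((3,3)))>0
    r=cv2.minAreaRect((X[g][:,:2]*1000).astype(np.float32)); print(n,'binder',r, X[g][:,2].mean())
    o=roi&(hsv[...,0]<16)&(hsv[...,1]>110)&(X[...,2]>.028)&(X[...,2]<.05)
    o=cv2.morphologyEx(o.astype(np.uint8),cv2.MORPH_OPEN,np.ones((3,3)))>0
    print(' board',cv2.minAreaRect((X[o][:,:2]*1000).astype(np.float32)),np.median(X[o][:,2]))
    b=roi&(X[...,2]>.024)&(X[...,2]<.045)&(X[...,1]>.12)&(X[...,0]<.65)
    print(' box',cv2.minAreaRect((X[b][:,:2]*1000).astype(np.float32)),np.median(X[b][:,2]),b.sum())
    mk=(X[...,0]>.4)&(X[...,0]<1)&(X[...,1]>.3)&(X[...,1]<.6)&(X[...,2]>.006)&(X[...,2]<.03)&(p.sum(-1)<150)
    print(' marker',X[mk][:,:2].min(0),X[mk][:,:2].max(0))
crop=cv2.resize(S['p'][180:310,170:370],None,fx=3.5,fy=3.5,interpolation=cv2.INTER_CUBIC); save('crop.png',crop)
```

```text
scene binder ((565.8756103515625, 45.5621337890625), (376.4525451660156, 269.632080078125), 83.77601623535156) 0.0053975530325267775
 board ((567.0003662109375, -46.0843505859375), (157.62913513183594, 208.77639770507812), 83.22261810302734) 0.03839302778106339
 box ((495.2425537109375, 220.08143615722656), (82.62039947509766, 217.7388153076172), 60.79661560058594) 0.03137540824187261 250
 marker [0.4082672  0.30007688] [0.91304448 0.52270077]
side binder ((565.560546875, 49.363189697265625), (377.2045593261719, 269.3752746582031), 83.28501892089844) 0.003649069797930623
 board ((560.3255615234375, -34.807373046875), (138.63726806640625, 199.22921752929688), 80.81160736083984) 0.03649923526597349
 box ((496.7591552734375, 221.2108612060547), (78.48979187011719, 205.12127685546875), 61.48381042480469) 0.029858010908255433 345
 marker [0.40579982 0.30015451] [0.99505839 0.53027751]
```

View pics/crop.png

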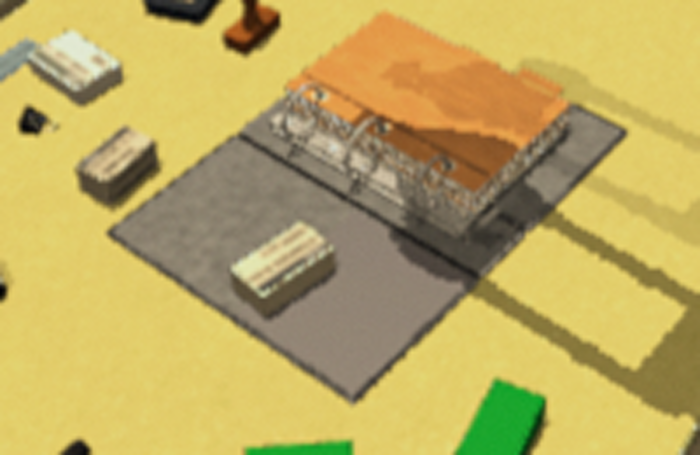

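The crop confirms the target at (283,268): a whitish box standing on the empty grey cover. The small staple box is off the binder at (118,165). Next I refit the target box without the green one in the mask.

```bash
cat >> h.py <<'E'
YAW=-np.radians(6.5);O=np.array([.5657,.0475])
RB=np.array([[np.cos(YAW),-np.sin(YAW)],[np.sin(YAW),np.cos(YAW)]])
def tob(w): return (np.asarray(w)[...,:2]-O)@RB
def tow(b): return O+RB@np.asarray(b,float)
E
python3 - <<'E'
from h import *
for n in('scene','side'):
    f=np.load(n+'.npz');X=f['X'];B=tob(X);z=X[...,2]
    b=(z>.024)&(z<.045)&(B[...,1]>.06)&(B[...,1]<.2)&(abs(B[...,0])<.1)
    print(n,'box (binder)',cv2.minAreaRect((B[b]*1000).astype(np.float32)),b.sum())
    m=(z>.008)&(z<.06)&(B[...,1]>.19)&(B[...,1]<.45)&(B[...,0]>-.16)&(B[...,0]<.14)
    k,l,st,ce=cv2.connectedComponentsWithStats(m.astype(np.uint8))
    for i in range(1,k):
        if st[i,4]>15: q=B[l==i]; print('  obst',q.min(0).round(3),q.max(0).round(3))
    t=(z>.031)&(z<.045)&(B[...,1]<-.159)&(B[...,1]>-.18)&(abs(B[...,0])<.15)
    print('  tabs',np.histogram(B[t][:,0],bins=np.arange(-.12,.13,.01)),B[t][:,1].min() if t.any() else '')
    e=(z>.02)&(z<.05)&(abs(B[...,1])<.013)&(B[...,0]<-.1)&(B[...,0]>-.14)
    print('  lever',B[e].mean(0) if e.any() else '',z[e].max() if e.any() else '',e.sum())
s=manip.sense();print('tcp binder',tob(s['eef_pos']))
E
```

```text
scene box (binder) ((-15.134719848632812, 130.78285217285156), (79.62173461914062, 40.22498321533203), 81.44771575927734) 236
  obst [-0.025  0.336] [-0.005  0.447]
  obst [-0.16   0.226] [-0.11  0.3 ]
  tabs (array([ 0,  0,  0,  0,  7, 11, 10, 11,  6,  0,  0,  0,  1,  0,  0,  0,  0,
        0,  0,  0,  0,  0,  0,  0]), array([-1.20000000e-01, -1.10000000e-01, -1.00000000e-01, -9.00000000e-02,
       -8.00000000e-02, -7.00000000e-02, -6.00000000e-02, -5.00000000e-02,
       -4.00000000e-02, -3.00000000e-02, -2.00000000e-02, -1.00000000e-02,
       -5.55111512e-17,  1.00000000e-02,  2.00000000e-02,  3.00000000e-02,
        4.00000000e-02,  5.00000000e-02,  6.00000000e-02,  7.00000000e-02,
        8.00000000e-02,  9.00000000e-02,  1.00000000e-01,  1.10000000e-01,
        1.20000000e-01])) -0.1712946357954546
  lever [-0.11384373 -0.00154847] 0.040819432566006945 21
side box (binder) ((-15.721482276916504, 135.33279418945312), (75.0338363647461, 42.552249908447266), 82.45988464355469) 331
  obst [-0.025  0.34 ] [-0.007  0.449]
  obst [-0.16   0.231] [-0.111  0.306]
  tabs (array([0, 0, 0, 0, 3, 3, 3, 3, 2, 0, 0, 0, 0, 0, 0, 0, 0, 0, 0, 0, 0, 0,
       0, 0]), array([-1.20000000e-01, -1.10000000e-01, -1.00000000e-01, -9.00000000e-02,
       -8.00000000e-02, -7.00000000e-02, -6.00000000e-02, -5.00000000e-02,
       -4.00000000e-02, -3.00000000e-02, -2.00000000e-02, -1.00000000e-02,
       -5.55111512e-17,  1.00000000e-02,  2.00000000e-02,  3.00000000e-02,
        4.00000000e-02,  5.00000000e-02,  6.00000000e-02,  7.00000000e-02,
        8.00000000e-02,  9.00000000e-02,  1.00000000e-01,  1.10000000e-01,
        1.20000000e-01])) -0.16629616321526564
  lever [-0.11675754  0.00326595] 0.037418532168365416 15
tcp binder [ 0.01417353 -0.04614738]
```

Request:
play_rows:
  moves:
    - [[0,0,0,4.83],[0,0,0,4.83],[0,0,0,4.84],[3.5,-1.8,0,0],[3.6,-1.8,0,0],[3.6,-1.8,0,0],[0,0,3.5,0],[0,0,4,0],[0,0,4,0],[0,0,4,0]]
  fingers: 1

```text
t: 0.93
eef_pos: [0.5492, 0.1177, 0.1]
tool_rot: [0.79, 0.613, 0.0, 0.0]
ft_force: [0.3, 0.1, 0.1]
opening: 0.001
grasp_force: 0.0
```

Run:
```python
from h import *
s=manip.sense();print(s['t'],tob(s['eef_pos']),s['eef_pos'],s['tool_rot'],s['ft_force'],s['opening'])
```

```text
0.9333 [-0.02436126  0.06783776] [0.54917479 0.11765946 0.09999127] [7.90332532e-01 6.12677868e-01 4.44220093e-04 3.48442657e-04] [0.32991329 0.05060356 0.11102046] 0.000957388195668728
```

Request:
play_rows:
  moves:
    - [[0,0,3.5,0],[0,0,3.0,0],[0.7,0,0,0],[0.6,0,0,0],[0.6,0,0,0],[0.8,0,0,0],[0.8,0,0,0],[0.8,0,0,0],[0.8,0,0,0],[0.8,0,0,0]]

```text
t: 1.77
eef_pos: [0.5648, 0.175, 0.0372]
tool_rot: [0.791, 0.612, 0.0, 0.001]
ft_force: [-0.6, -2.9, 1.2]
opening: -0.001
grasp_force: 1.3
```

Request:
play_rows:
  moves:
    - [[0.8,0,0,0],[0.8,0,0,0],[0.8,0,0,0],[0.8,0,0,0],[0.8,0,0,0],[0.8,0,0,0],[0.6,0,0,0],[0.5,0,0,0],[0.4,0,0,0],[0,0,0,0]]

```text
t: 2.6
eef_pos: [0.5804, 0.2362, 0.0363]
tool_rot: [0.791, 0.612, 0.0, -0.0]
ft_force: [0.3, -0.1, 0.7]
opening: -0.001
grasp_force: 0.0
```

```bash
cat > chk.py <<'E'
from h import *
import sys
s=manip.sense();print(s['t'],'tcp b',tob(s['eef_pos']).round(4),s['eef_pos'][2].round(4),s['ft_force'].round(1))
p,d,c=grab('side');X=pts(d,c);B=tob(X);z=X[...,2]
hsv=cv2.cvtColor(p,cv2.COLOR_RGB2HSV)
b=(z>.02)&(z<.034)&(B[...,1]>.1)&(B[...,1]<.32)&(B[...,0]<.1)&(B[...,0]>-.09)&(hsv[...,1]<130)&(hsv[...,2]>110)
print('box',cv2.minAreaRect((B[b]*1000).astype(np.float32)),np.percentile(z[b],[10,50,90]),b.sum())
if len(sys.argv)>1: save(sys.argv[1],cv2.resize(p[120:330,130:400],None,fx=2.6,fy=2.6))
E
python3 chk.py push.png
```

```text
2.6 tcp b [-0.0067  0.1892] 0.0363 [ 0.3 -0.1  0.7]
box ((-0.6239414215087891, 238.78652954101562), (75.26929473876953, 42.08839797973633), 84.3218765258789) [0.0241588  0.02606929 0.02789409] 319
```

View pics/push.png

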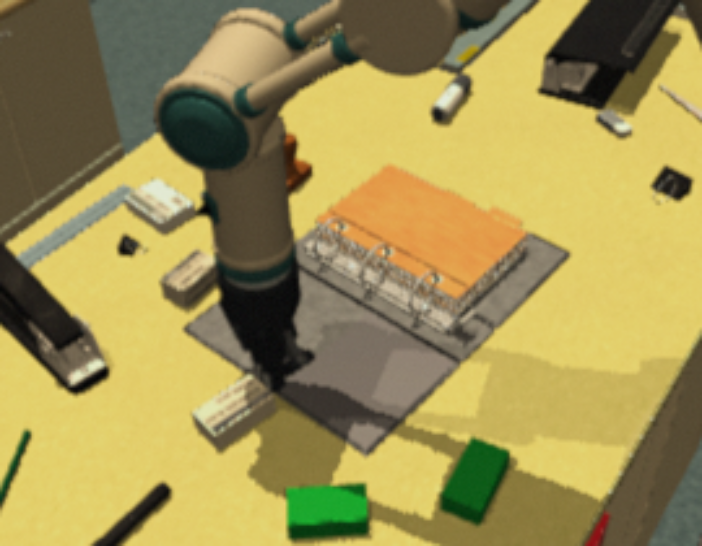

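The box now lies flat at binder y of about 239, entirely off the cover (edge at 188). Now over to the tab.

Request:
play_rows:
  moves:
    - [[-2,0,0,0],[0,0,-4,-4],[0,0,-4,-4],[0,0,-4,0],[-4,-0.8,0,0],[-4,-0.8,0,0],[-4,-0.8,0,0],[-4,-0.8,0,0],[-4,-0.7,0,0],[-4,-0.7,0,0]]

```text
t: 3.48
eef_pos: [0.5013, -0.019, 0.1567]
tool_rot: [0.746, 0.666, 0.0, 0.0]
ft_force: [0.3, -0.4, 0.3]
opening: 0.004
grasp_force: 0.0
```

Request:
play_rows:
  moves:
    - [[-4,0,0,0],[-4,0,0,0],[-4,0,0,0],[-1.4,0,0,0],[0,0,0,0]]

```text
t: 3.9
eef_pos: [0.487, -0.1544, 0.1567]
tool_rot: [0.748, 0.664, -0.0, 0.001]
ft_force: [1.1, 0.7, 0.8]
opening: 0.0
grasp_force: 0.0
```

```bash
python3 chk.py
```

```text
3.9 tcp b [-0.0554 -0.2095] 0.1567 [1.1 0.7 0.8]
box ((-0.2609577178955078, 238.6030731201172), (74.52740478515625, 43.30040740966797), 82.41374206542969) [0.02397986 0.02587773 0.02797209] 347
```

Request:
play_rows:
  moves:
    - [[0,0,4,0],[0,0,4,0],[0,0,3.7,0],[1,0,0,0],[1,0,0,0],[0.5,0,0,0],[0.2,0,0,0],[0.2,0,0,0],[0,0,0,0]]

```text
t: 4.7
eef_pos: [0.4912, -0.123, 0.0417]
tool_rot: [0.745, 0.667, -0.001, 0.003]
ft_force: [-3.0, -6.8, -0.4]
opening: 0.001
grasp_force: 3.5
```

Run:
```python
from h import *
s=manip.sense();print(s['t'],tob(s['eef_pos']),s['eef_pos'],s['ft_force'])
p,d,c=grab('scene');save('tab.png',cv2.resize(p[200:310,190:370],None,fx=4,fy=4,interpolation=cv2.INTER_CUBIC))
```

```text
4.7 [-0.05468866 -0.177877  ] [ 0.49122664 -0.12304265  0.04167793] [-2.98449822 -6.82955383 -0.35616512]
```

View pics/tab.png

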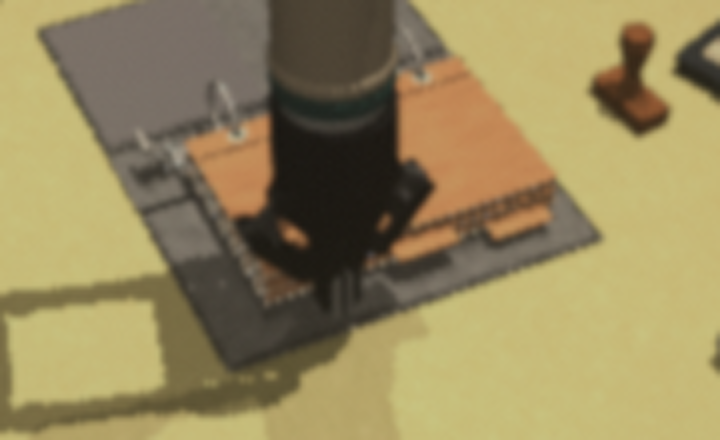

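The fingers now touch the tab edge with about 7 N of sideways force. I lift by friction, following the arc.

Request:
play_rows:
  moves:
    - [[0,0,-0.4,0],[0.02,0,-0.5,0],[0.05,0,-0.5,0],[0.07,0,-0.5,0],[0.08,0,-0.5,0],[0.1,0,-0.5,0]]

```text
t: 5.25
eef_pos: [0.4915, -0.1203, 0.0711]
tool_rot: [0.745, 0.667, -0.0, 0.003]
ft_force: [-2.7, -6.8, 0.1]
opening: 0.002
grasp_force: 3.6
```

```bash
cat > ang.py <<'E'
from h import *
s=manip.sense();print(s['t'],'tcp b',tob(s['eef_pos']).round(4),s['eef_pos'][2].round(4),s['ft_force'].round(1))
for n in('scene','side'):
    p,d,c=grab(n);X=pts(d,c);B=tob(X);z=X[...,2];hsv=cv2.cvtColor(p,cv2.COLOR_RGB2HSV)
    o=(hsv[...,0]<17)&(hsv[...,1]>110)&(hsv[...,2]>60)&(B[...,0]>-.08)&(B[...,0]<.12)&(np.hypot(B[...,1],z-.036)<.18)&(z>.002)&(abs(B[...,1])<.18)
    r=np.hypot(B[...,1],z-.036); k=o&(r>.06)
    a=np.degrees(np.arctan2(z-.036,-B[...,1]))[k]; a=np.where(a<-90,a+360,a)
    print(n,k.sum(),'angle pct',np.percentile(a,[5,25,50,75,95]).round(1) if k.sum() else '')
E
python3 ang.py
```

```text
5.25 tcp b [-0.0547 -0.1751] 0.0711 [-2.7 -6.8  0.1]
scene 996 angle pct [-7.7 -3.4 11.2 12.  13.2]
side 837 angle pct [ 9.7 10.6 11.2 11.8 13. ]
```

Request:
play_rows:
  moves:
    - [[0.2,0,-0.85,0],[0.23,0,-0.85,0],[0.3,0,-0.82,0],[0.32,0,-0.82,0],[0.38,0,-0.8,0],[0.4,0,-0.78,0],[0.45,0,-0.75,0],[0.48,0,-0.75,0],[0.53,0,-0.7,0],[0.55,0,-0.68,0]]

```text
t: 6.18
eef_pos: [0.4959, -0.0827, 0.1504]
tool_rot: [0.745, 0.667, -0.001, 0.004]
ft_force: [-2.1, -6.5, 5.3]
opening: 0.0
grasp_force: 3.4
```

```bash
python3 ang.py
```

```text
6.1833 tcp b [-0.0546 -0.1373] 0.1504 [-2.1 -6.5  5.3]
scene 456 angle pct [-10.5  -6.8  -4.2  -2.5  42.3]
side 1899 angle pct [41.6 42.6 43.3 44.1 45.4]
```

Request:
play_rows:
  moves:
    - [[0.6,0,-0.62,0],[0.62,0,-0.6,0],[0.66,0,-0.58,0],[0.7,0,-0.53,0],[0.73,0,-0.48,0],[0.77,0,-0.45,0],[0.8,0,-0.4,0],[0.82,0,-0.35,0],[0.84,0,-0.3,0],[0.86,0,-0.25,0]]

```text
t: 7.12
eef_pos: [0.5034, -0.0058, 0.1921]
tool_rot: [0.746, 0.666, -0.0, -0.0]
ft_force: [0.0, 0.2, 1.0]
opening: -0.003
grasp_force: 0.2
```

Request:
play_rows:
  moves:
    - [[1,0,-0.2,0],[1,0,-0.1,0],[1,0,0,0],[1,0,0,0],[1,0,0,0],[1,0,0.1,0],[1,0,0.1,0],[1,0,0.2,0],[1,0,0.2,0],[1,0,0.3,0]]

```text
t: 7.95
eef_pos: [0.5149, 0.0935, 0.1857]
tool_rot: [0.746, 0.666, 0.0, 0.0]
ft_force: [0.8, 0.2, -0.1]
opening: 0.001
grasp_force: 0.0
```

```bash
python3 ang.py
```

```text
7.95 tcp b [-0.0557  0.04  ] 0.1857 [ 0.8  0.2 -0.1]
scene 2517 angle pct [ -6.6 110.2 111.5 112.6 114.1]
side 640 angle pct [115.4 115.8 116.2 116.7 117.7]
```

Request:
play_rows:
  moves:
    - [[1,0,0.4,0],[1,0,0.4,0],[1,0,0.5,0],[0,0,0,0],[0,0,0,0],[0,0,0,0],[0,0,0,0],[0,0,0,0],[0,0,0,0]]

```text
t: 8.8
eef_pos: [0.5182, 0.122, 0.1731]
tool_rot: [0.746, 0.666, 0.0, 0.0]
ft_force: [0.1, 0.2, -0.3]
opening: -0.001
grasp_force: 0.0
```

```bash
python3 ang.py; python3 chk.py over.png
```

```text
8.8 tcp b [-0.0556  0.0686] 0.1731 [ 0.1  0.2 -0.3]
scene 1569 angle pct [ -7.  178.2 180.2 181.1 182.1]
side 1425 angle pct [186.5 187.7 188.2 188.8 189.7]
8.9 tcp b [-0.0556  0.0687] 0.1731 [ 0.3 -1.1  0.7]
box ((-1.1498403549194336, 239.18099975585938), (73.69507598876953, 41.9141960144043), 81.52598571777344) [0.02418209 0.02614765 0.0279187 ] 334
```

View pics/over.png

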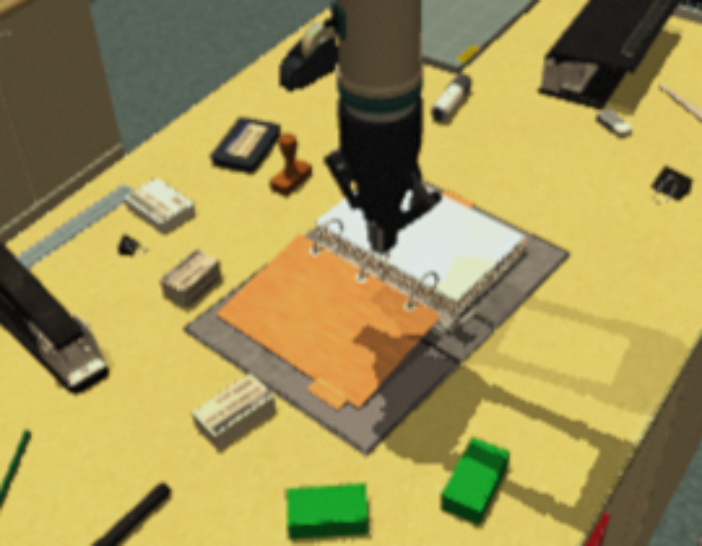

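The side view shows the board lying on the front cover at about 188–190°. The box is still flat at (233,410), outside the cover. Next I move above the lever.

Request:
play_rows:
  moves:
    - [[-2.3,-2.1,0,0],[-2.3,-2.1,0,0],[-2.3,-2.1,0,0],[0,0,3,0],[0,0,3,0],[0,0,3,0],[0,0,0.8,0],[0,0,0,0]]

```text
t: 9.62
eef_pos: [0.446, 0.0608, 0.0732]
tool_rot: [0.746, 0.666, -0.002, -0.002]
ft_force: [0.1, 0.4, -0.5]
opening: 0.002
grasp_force: 0.0
```

```bash
python3 ang.py
python3 - <<'E'
from h import *
p,d,c=grab('side');save('lev.png',cv2.resize(p[180:270,250:370],None,fx=6,fy=6,interpolation=cv2.INTER_CUBIC))
E
```

```text
9.6167 tcp b [-0.1205 -0.0004] 0.0732 [ 0.1  0.4 -0.5]
scene 1086 angle pct [ -7.3  -3.1 187.9 188.9 189.9]
side 1225 angle pct [188.1 189.2 189.8 190.4 191.2]
```

View pics/lev.png

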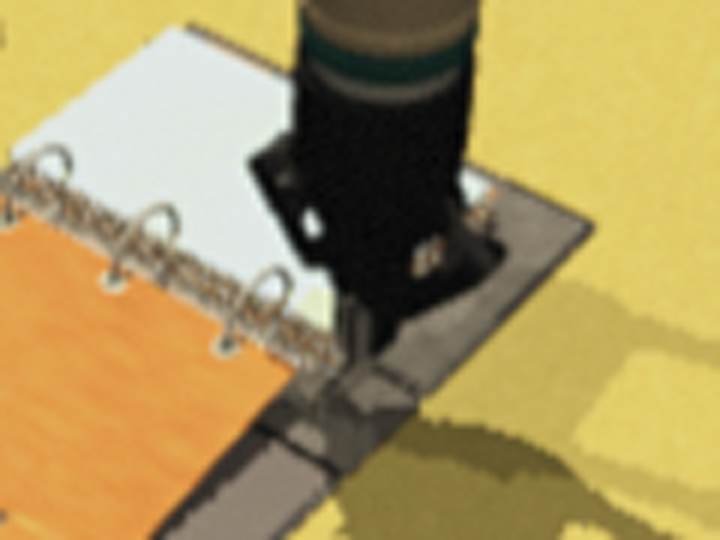

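The board reads 189.8°, which is at its end stop, and the fingers are just above the lever. I turn the gripper a quarter turn so its knuckles stay clear of the rings and sheets.

Request:
play_rows:
  moves:
    - [[0,0,-0.5,7],[0,0,0,7],[0,0,0,7],[0,0,0,7],[0,0,0,7],[0,0,0,7],[0,0,0,7],[0,0,0,7],[0,0,0,7],[0,0,0,7]]

```text
t: 10.6
eef_pos: [0.4493, 0.061, 0.0818]
tool_rot: [0.993, 0.115, 0.002, 0.0]
ft_force: [-0.1, 0.6, 0.8]
opening: 0.004
grasp_force: 0.0
```

Request:
play_rows:
  moves:
    - [[0,0,0,7],[0,0,0,7],[0,0,0,6],[0,0,0,0]]

```text
t: 10.93
eef_pos: [0.4492, 0.061, 0.0817]
tool_rot: [0.998, -0.057, 0.002, -0.0]
ft_force: [1.0, -0.9, 0.7]
opening: -0.002
grasp_force: 0.0
```

Run:
```python
from h import *
from scipy.spatial.transform import Rotation as R
s=manip.sense();print(s['t'],tob(s['eef_pos']),s['eef_pos'],s['ft_force'])
M=R.from_quat(s['tool_rot']).as_matrix();print('toolx,y in binder',M[:2,0]@RB,M[:2,1]@RB)
```

```text
10.9333 [-0.11723143  0.0002097 ] [0.44924589 0.06097932 0.08166757] [ 0.99564483 -0.86956605  0.73300176]
toolx,y in binder [ 0.99999095 -0.00131682] [-0.00131531 -0.99999906]
```

Request:
play_rows:
  moves:
    - [[-0.4,0,0.8,0],[0,0,0.6,0],[0,0,0.4,0],[0,0,0.3,0],[0,0,0.3,0],[0,0,0.3,0],[0,0,0.3,0],[0,0,0.2,0],[0,0,0.2,0],[0,0,0,0]]

```text
t: 11.77
eef_pos: [0.444, 0.0614, 0.0477]
tool_rot: [0.998, -0.056, 0.0, -0.0]
ft_force: [-5.9, 0.1, 24.1]
opening: 0.002
grasp_force: 11.9
```

Request:
play_rows:
  moves:
    - [[0,0,-0.5,0],[0,0,-1,0],[0,0,-3,0],[0,0,-4,0],[-3,0,-4,0],[-4,0,-4,0],[-4,0,0,0],[0,0,0,0],[0,0,0,0]]

```text
t: 12.52
eef_pos: [0.3484, 0.0722, 0.1939]
tool_rot: [0.998, -0.056, 0.001, -0.0]
ft_force: [0.5, -1.0, 1.0]
opening: 0.003
grasp_force: 0.0
```

```bash
python3 ang.py; python3 chk.py
python3 - <<'E'
from h import *
for n in('side','scene'):
    p,d,c=grab(n);X=pts(d,c);B=tob(X);z=X[...,2]
    e=(z>.012)&(z<.05)&(abs(B[...,1])<.013)&(B[...,0]<-.105)&(B[...,0]>-.145)
    print(n,e.sum(),B[e].mean(0) if e.any() else '',z[e].max() if e.any() else '')
    if n=='side':save('end.png',cv2.resize(p[150:320,190:370],None,fx=3.5,fy=3.5,interpolation=cv2.INTER_CUBIC))
E
```

```text
12.5167 tcp b [-2.187e-01 -1.000e-04] 0.1939 [ 0.5 -1.   1. ]
scene 1351 angle pct [ -7.1  -2.2 188.4 189.2 190. ]
side 1445 angle pct [187.9 189.2 189.7 190.3 191.3]
12.6167 tcp b [-0.2163 -0.    ] 0.1938 [ 0.4  0.3 -0.5]
box ((-1.7316503524780273, 239.09568786621094), (73.00147247314453, 42.825340270996094), 83.36207580566406) [0.02431761 0.02624437 0.0280666 ] 333
side 35 [-0.11898403  0.00340979] 0.025041967525950663
scene 41 [-0.11900237 -0.00116123] 0.0276366905842135
```

View pics/end.png

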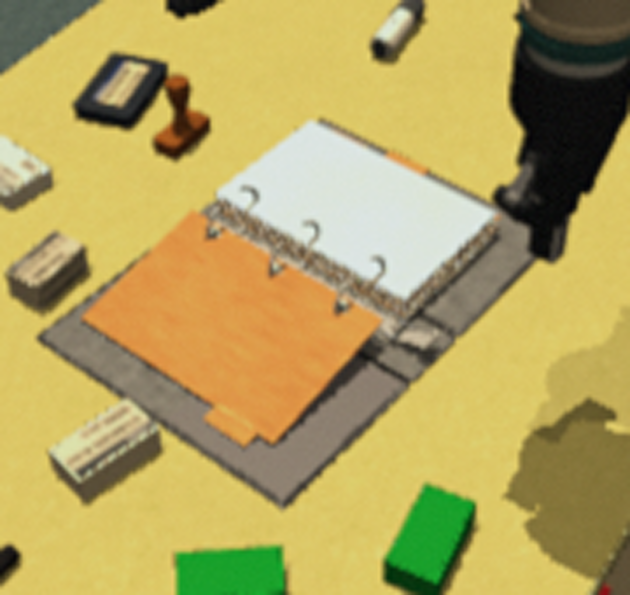

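The picture shows the rings apart at (250,195), (310,232) and (375,265). The lever is down at (420,335), with its top at about 25 mm, down from about 38 mm. The board is on the cover, the box lies flat on the worktop, and nothing else has moved. I'm handing in.

```bash
python3 -c "
from bench import manip
print(manip.close_job())"
```

```text
the job is handed in; nothing more can be done
None
```

The job is handed in: the last camera check showed the staple box flat on the worktop beside the binder, the divider board down on the front cover, and the lever down with the rings open; no verdict came back.

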